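Clamp the blue column in the bench chuck

ROBOT

A 7-joint arm with a two-finger parallel gripper is mounted at the origin on the work surface. World frame = base frame: x ahead of the robot, y to its left, z up, the work surface at z = 0. Lengths are in m, angles in rad, forces in N, time in s.
With the tool pointing down it reaches from about 0.4 to 0.875 m from the base axis. Payload 19.3 kg.
Tool frame: the origin (TCP) lies between the finger pads; the fingertips stand 19 mm ahead of it and the grasp point (between the pads) is the TCP; z points along the fingers, y is the direction in which the jaws open and shut (so a half turn about z gives the same grasp; the last joint's range is limited). The gripper opens to 85 mm and grips with 20 to 120 N. Pads are 22 mm wide; open, the fingers measure 114 mm over their backs; the gripper's body (76 mm by 85 mm) begins 54 mm behind the grasp point. The pads swing forward as they close: fully open they stand 13 mm farther back than shut.
Start: joints at [1.248, 0.521, -0.036, 1.599, 0.021, 1.021, -0.113], TCP at [0.156, -0.605, 0.25] pointing down, gripper open.
Joint ranges: [-2.91, 2.91], [-0.3, 2.13], [-1.5, 1.42], [0.17, 2.43], [-1.26, 4.41], [0.16, 1.93], [-2.52, 2.52]. Speed limits (rad/s): [1.89, 1.89, 2.39, 2.39, 3.01, 3.01, 3.01].

INTERFACE

Orientations are given as a unit quaternion [w, x, y, z].
In Python, from cell import env, read_camera gives the robot as it stands. The module is installed in compiled form; this text tells all that it offers.
- The arm moves only by the tool servo_tool, never from a script. Its argument "series" is one flat list of numbers, 7 for each row, row after row: the turn, a rotation vector about the tool's x, y, z in degrees, then the shift along the tool's x, y, z in cm, then the closure, from -1 (fully open) to 1 (shut), so that 0 is half open. A call has 1 to 10 rows; each row shifts and turns the commanded pose from where the row before left it, along the tool's axes as they then stand; what a row does not reach is not made up. A row lasts 1/8 s, in which the tool goes at most 62.5 mm and 10.7 degrees, less where a joint would pass 70% of its speed; a pose out of reach is approached as far as the arm can. A call is refused whole if a number of a shift passes 6.25 or a number of a turn 10.7, either way. A call with a gripper value outside its range is refused whole. The fingers move at their own pace and stop on an object; "squeeze" is the grip in N (left out, the last holds). Time passes only in rows, so rows that do not move let the fingers close. It gives the time, the measured TCP pose, the force and the opening at its end, in the units of the state.
- env.sense(): the state, without advancing time (a new reading comes with each control period).
- read_camera(name): name is "side" or "top"; returns a dict with "img" (384x512x3 uint8, red, green, blue), "camera_matrix" (3x3 intrinsics, pixels), "extrinsics" (4x4, takes a point from camera to world coordinates). Camera axes: x right, y down, z forward; pixel columns grow to the right and rows downward; lengths in m; the calibration is good to about 2 mm. A picture is of the moment at which its call begins. There is no depth.
- env.finish_job(): hands the job in, once; it reports no verdict.
The state is a dict: "time_s": time; "joint_pos": joint angles; "joint_velocities": joint speeds; "tau": joint torques, N m; "eef_pos": TCP position; "orientation": TCP orientation; "contact_force": force on the tool from outside, world axes, zero at the start; "ft_torque": the same for the moment, N m; "gripper_width": finger opening in m.
Only numpy, scipy, OpenCV 4.12 (cv2) and the standard library are available. Lean on these libraries where they do the work, as an engineer would, in place of code of your own. Each camera call takes 0.05 s, during which the arm holds its last target. There are 200 camera calls.

TASK

Take the short steel column with the blue band and blue end plug out of the rack, lower it upright into the open three-jaw bench chuck until it stands on the chuck's floor, and let go of it. Then turn the chuck's black knurled sleeve clockwise, seen from above, until the jaws clamp the column firmly and the sleeve will go no further, and let go. Leave the red column standing in the rack.

Things in the scene. Friction and masses are not known exactly. Their poses are not given: they have to be found in the camera images.
- column_blue: column to clamp: loose upright steel cylinder, 85 mm long, about 0.15 kg; end fittings 18 mm wide (lowest 26 mm, and 55 to 82 mm up), 16 mm waist with blue band between, blue plug 13 mm wide, 3 mm thick on top. Origin: centre of its underside; z along it to the plug. In the white rack (72 x 150 x 40 mm, fixed) its lowest 30 mm are in a 21 mm hole, 55 mm stand out.
- column_red: the same column with red band and plug, to be left alone, in the rack's other hole, 80 mm from the blue one along the rack's length. Origin and axes as for the blue one.
- chuck_jaws: 3 smooth brass jaws, 20 mm wide, in a fixed upright chuck (foot 100 mm wide, 12 thick). Origin: on the chuck axis, level with the sleeve's top rim, 72 mm above the bench; z up. Chuck floor 43 mm below it. Jaws 120 deg apart, 3 to 42 mm below the rim, opening 38 mm wide at sleeve 0, 33 mm at 0.25. A standing column shows 42 mm above the rim; closing jaws slide it to the centre.
- sleeve (a joint): sleeve angle, rad: 0 fully open, grows clockwise seen from above; starts 0 to 0.25. Black knurled ring on the chuck axis, 60 mm outside, 52 mm bore, 24 to 72 mm above the bench, white line (chuck +x side at 0). Each rad moves each jaw 10 mm inwards: they meet the column near 1.0, and it stiffens and stops by 1.1 (1.3 if empty). Takes 0.25 N m, more to clamp; stays where left and keeps its clamp.
There are look-alikes about, which are no part of the job. Of the things that look like the part that bears chuck_jaws, the smallest one is meant.

How it is judged:
On the way:
1. the blue column, still held, has been lowered upright into the chuck to within 15 mm of its floor (horizontal distance between column_blue and chuck_jaws below 0.018 m and z of column_blue in the frame of chuck_jaws below -0.028 m and angle between column_blue's own z axis and vertical below 0.26 rad and contact force between the fingers and column_blue above 0.5 N), for 0.1 s.
At the end, for the whole second after the job is handed in: The blue column stands upright (within 10 degrees) in the chuck, centred within 5 mm and no more than 10 mm above the chuck's floor, at rest and clamped: the jaws press on it with more than 6 N in all and the sleeve stands beyond 0.85 rad (contact force between chuck_jaws and column_blue above 6 N and value of joint sleeve above 0.85 rad and horizontal distance between column_blue and chuck_jaws below 0.005 m and z of column_blue in the frame of chuck_jaws below -0.033 m and angle between column_blue's own z axis and vertical below 0.17 rad and linear speed of column_blue below 0.02 m/s); the robot touches nothing.
It fails at once if the red column is lifted out, knocked over or shifted by more than 30 mm (distance of column_red from where it was at the start of the episode above 0.03 m or angle between column_red's own z axis and vertical above 0.5 rad).
It also fails if it takes over 48 s, if anything falls off the work surface, if the arm or the gripper's body presses on something with over 40 N, if the wrist force passes 120 N, or if a joint passes its speed limit or range.

## Working session

There is one attempt and no reset: what is moved stays moved. The work goes in short steps, Python scripts to look and compute and a tool call to move; the robot and the scene stay as the last step left them, time stands still between calls to the robot, and variables do not carry over. Pictures are saved under pics/ and viewed, about 8 in all and at most 12, crops included, and the job is handed in when it is done.

Besides the shell and the picture viewer there is one more tool, called after "Emit:" as name(argument=value, ...), one argument or row to a line, values as JSON. servo_tool: Moves the arm, as the interface text tells. Its arguments: {"type":"object","properties":{"series":{"type":"array"},"squeeze":{"type":"number"}},"required":["series"]}

```bash
mkdir -p pics
python3 - <<'E'
from cell import env, read_camera
import cv2,pickle
for n in ("side","top"):
    c=read_camera(n); pickle.dump(c,open(n+".pkl","wb"))
    cv2.imwrite(f"pics/{n}0.png",cv2.resize(c["img"][...,::-1],(800,600),interpolation=cv2.INTER_CUBIC))
    print(n,c["camera_matrix"].round(1).tolist(),c["extrinsics"].round(3).tolist())
print(env.sense())
E
```

```text
side [[444.8, 0.0, 255.9], [0.0, 444.8, 195.9], [0.0, 0.0, 1.0]] [[-0.982, -0.15, 0.113, 0.343], [-0.188, 0.763, -0.619, 0.512], [0.007, -0.629, -0.777, 0.797], [0.0, 0.0, 0.0, 1.0]]
top [[471.5, 0.0, 258.5], [0.0, 471.5, 188.5], [0.0, 0.0, 1.0]] [[-0.017, -0.984, 0.178, 0.263], [-1.0, 0.02, 0.019, -0.088], [-0.022, -0.177, -0.984, 1.216], [0.0, 0.0, 0.0, 1.0]]
{'time_s': 0.1, 'joint_pos': array([ 1.24782035,  0.52193442, -0.03626687,  1.59994457,  0.02121769,
        1.02114096, -0.11283161]), 'joint_velocities': array([ 0.0004536 , -0.00034804,  0.00081175, -0.0023459 , -0.00129985,
       -0.00177464,  0.00063719]), 'tau': array([ 5.79046668e-03, -9.28490353e+01,  1.98528282e+00, -3.70535123e+01,
        1.81996560e-02,  5.48482320e-03,  1.14640097e-04]), 'eef_pos': array([ 0.15616422, -0.60487542,  0.24979874]), 'orientation': array([-5.06231686e-04,  9.92028947e-01,  1.26009116e-01, -1.24636866e-04]), 'contact_force': array([ 0.33964423, -0.16586538, -0.07122512]), 'ft_torque': array([ 0.00095143,  0.02828238, -0.00519009]), 'gripper_width': 0.08527283353272211}
```

View pics/side0.png

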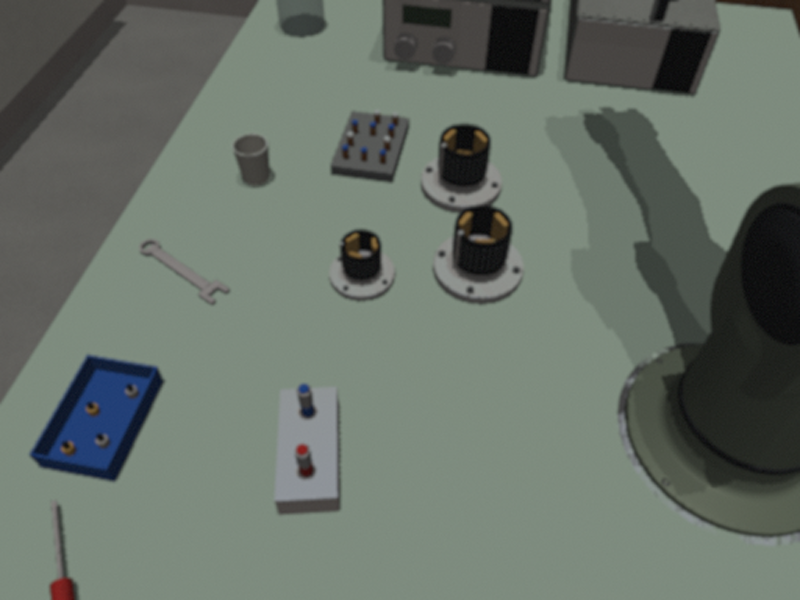

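View pics/top0.png

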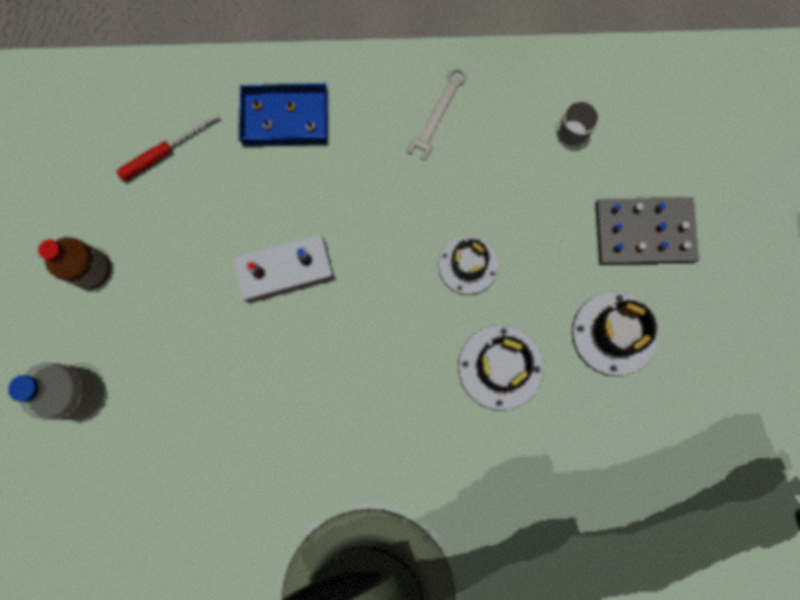

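In the top view there are three chuck-like objects, at (470,262), (502,365) and (618,332). The smallest is at (470,262), which is (361,262) in the side view, and its foot is about 57 px wide (≈100 mm), as described. In the top view the rack is at (285,268), with the blue column at (305,257) and the red at (255,270). Next I'll measure these and confirm them with overlaid crops.

```bash
cat > h.py <<'E'
import numpy as np,cv2,pickle
from scipy.optimize import least_squares
def proj(c,P):
    E=np.linalg.inv(c["extrinsics"]); P=np.atleast_2d(P)
    q=(E[:3,:3]@P.T).T+E[:3,3]; q=q@c["camera_matrix"].T
    return q[:,:2]/q[:,2:]
def ray(c,uv,z):
    d=c["extrinsics"][:3,:3]@np.linalg.inv(c["camera_matrix"])@np.array([*uv,1.]); o=c["extrinsics"][:3,3]
    return o+d*(z-o[2])/d[2]
def circ(p,r,n=72):
    a=np.linspace(0,2*np.pi,n); return np.c_[p[0]+r*np.cos(a),p[1]+r*np.sin(a),np.full(n,p[2])]
def crop(c,x0,y0,w,h,k,draws=()):
    im=cv2.resize(c["img"][y0:y0+h,x0:x0+w,::-1],None,fx=k,fy=k,interpolation=cv2.INTER_CUBIC)
    for P,col in draws:
        p=((proj(c,P)-[x0,y0]+.5)*k-.5)
        cv2.polylines(im,[np.round(p*8).astype(int)],False,col,1,cv2.LINE_AA,3)
    return im
E
python3 - <<'E'
from h import *
T=pickle.load(open("top.pkl","rb"));S=pickle.load(open("side.pkl","rb"))
def blob(c,m,x,y,r):
    M=np.zeros(m.shape,bool);M[y-r:y+r,x-r:x+r]=1;ys,xs=np.nonzero(m&M);return np.array([xs.mean(),ys.mean()]),len(xs)
out={}
for n,c,b,r in(("T",T,(195,164),(163,171)),("S",S,(195,249),(194,289))):
    im=c["img"].astype(int);R,G,B=im[...,0],im[...,1],im[...,2]
    print(n,blob(c,(B>R+40)&(B>G+25),*b,12),blob(c,(R>G+40)&(R>B+40),*r,12))
for c,uv in((T,(470/1.5625,265/1.5625)),(S,(361/1.5625,275/1.5625))): print(ray(c,uv,0.012))
for n,z in(("blue",.095),("red",.095)):pass
# chuck crop
g=ray(T,(470/1.5625,265/1.5625),.012)
a=crop(T,270,140,62,54,6); b=crop(S,200,140,62,54,6); d=crop(T,145,145,72,52,6)[:, :400]; e=crop(S,170,240,62,90,5)[:324,:400]
row=lambda x,y:np.hstack([cv2.copyMakeBorder(i,0,324-i.shape[0] if i.shape[0]<324 else 0,0,400-i.shape[1],0) for i in(x,y)])
v=np.vstack([row(a,b),row(d,e)]);v=cv2.resize(v,(740,600));cv2.imwrite("pics/c1.png",v)
E
```

```text
T (array([192.09090909, 161.09090909]), 22) (array([160.31818182, 169.86363636]), 22)
S (array([193.76, 248.2 ]), 25) (array([192.86111111, 287.38888889]), 36)
[ 0.52843884 -0.1754827   0.012     ]
[ 0.52611312 -0.16155812  0.012     ]
```

View pics/c1.png

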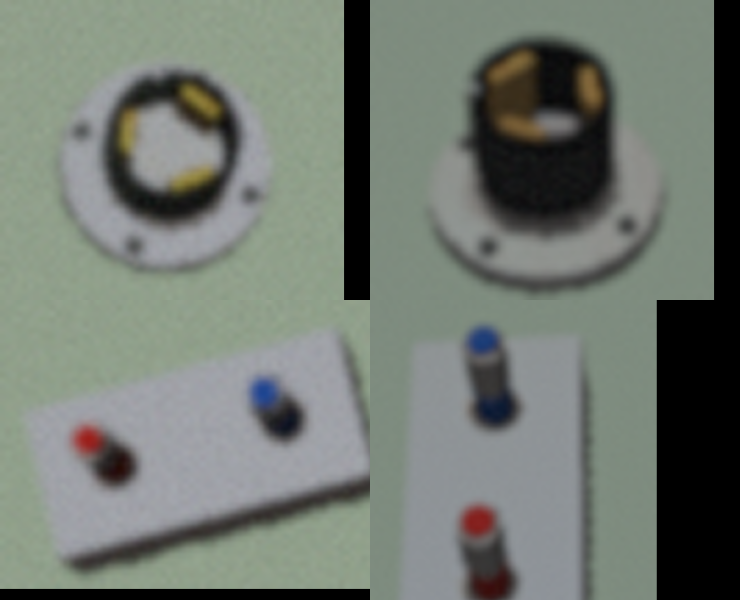

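The crop confirms the small chuck (sleeve with three brass jaws, top-left panel) and the blue column, the right-hand one in the rack. Now a silhouette fit of the chuck and triangulation of the plugs.

Run:
```python
from h import *
from scipy.optimize import minimize
T=pickle.load(open("top.pkl","rb"));S=pickle.load(open("side.pkl","rb"))
K=8
def hull(c,x,y,r,zs,org):
    p=np.vstack([proj(c,circ((x,y,z),r)) for z in zs]);p=(p-org+.5)*K-.5
    return cv2.convexHull(np.round(p*16).astype(np.int32))
def cost(v,cs):
    t=0
    for c,(x0,y0,w,h),m in cs:
        M=np.zeros((h*K,w*K),np.uint8)
        for r,zs in((.05,(0,.012)),(.03,(.024,.072))): cv2.fillConvexPoly(M,hull(c,*v,r,zs,[x0,y0]),255,cv2.LINE_AA,4)
        M=cv2.resize(M,(w,h),interpolation=cv2.INTER_AREA)/255.; t+=np.abs(cv2.GaussianBlur(M,(0,0),.7)-m).sum()
    return t
def mk(c,b):
    x0,y0,w,h=b;im=c["img"][y0:y0+h,x0:x0+w].astype(float)
    im=cv2.GaussianBlur(im,(0,0),.6)
    R,G,B=im[...,0],im[...,1],im[...,2]
    g=G-(R+B)/2; gb=np.percentile(g,90); m=np.clip(1-g/gb,0,1)
    return c,b,np.clip((m-.15)/.5,0,1)
cs=[mk(T,(270,140,62,54)),mk(S,(200,138,62,58))]
for s in(cs[:1],cs[1:],cs):
    r=minimize(cost,(.527,-.168),args=(s,),method="Nelder-Mead",options=dict(initial_simplex=[[.527,-.168],[.537,-.168],[.527,-.158]],xatol=1e-4));print("chuck",r.x.round(4),r.fun)
v=r.x
def tri(a,b):
    f=lambda p:np.r_[proj(T,p)[0]-a,proj(S,p)[0]-b];q=least_squares(f,[.5,.1,.1]);return q.x,q.fun
P={}
for n,a,b in(("blue",(192.09,161.09),(193.76,248.2)),("red",(160.32,169.86),(192.86,287.39))):
    p,f=tri(a,b);P[n]=p;print(n,p.round(4),f.round(1),"rays z.0945",ray(T,a,.0945).round(4),ray(S,b,.0945).round(4))
print(np.linalg.norm(P["blue"]-P["red"]))
np.save("v.npy",v)
d=[(circ((*v,.012),.05),(0,0,255)),(circ((*v,.072),.03),(0,255,255)),(circ((*v,.072),.026),(255,255,0))]
bl=[(circ((*P["blue"][:2],z),r),col) for z,r,col in((.095,.0065,(0,255,255)),(.092,.009,(0,0,255)),(.04,.0105,(0,255,0)))]
i=[crop(T,270,140,62,54,6,d),crop(S,200,138,62,54,6,d),crop(T,170,140,62,54,6,bl),crop(S,165,225,62,54,6,bl)]
cv2.imwrite("pics/c2.png",cv2.resize(np.vstack([np.hstack(i[:2]),np.hstack(i[2:])]),(690,600)))
```

```text
chuck [ 0.5303 -0.172 ] 103.71183473585859
chuck [ 0.5276 -0.1707] 77.54523604912714
chuck [ 0.529  -0.1717] 216.65201504660573
blue [0.5363 0.0958 0.0928] [ 0.   0.6 -0.4 -0.1] rays z.0945 [0.5373 0.0956 0.0945] [0.535  0.0969 0.0945]
red [0.5158 0.1737 0.0928] [ 0.   0.6 -0.4 -0.1] rays z.0945 [0.517  0.1734 0.0945] [0.5146 0.1746 0.0945]
0.08052023976070069
```

View pics/c2.png

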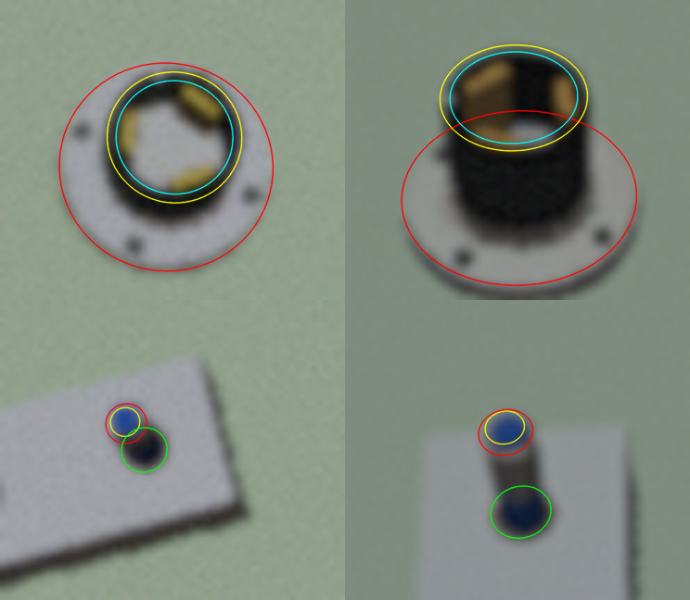

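Four pictures viewed so far. The overlay matches, with the chuck at (0.529, -0.172), blue at (0.536, 0.096) and red at (0.516, 0.174). Plug height came out at 93 mm against the expected 95, and the column spacing at 80.5 mm against 80. I'll grasp with the jaws across the rack, so the fingers stay clear of red, using tool yaw ≈104.5°.

```bash
cat >> h.py <<'E'
from scipy.spatial.transform import Rotation as Ro
def plan(pos,q,target,yaw,n):
    """rows (deg,cm in tool axes) to reach target with tool straight down, x axis at yaw deg"""
    R0=Ro.from_quat(np.roll(q,-1)); g=Ro.from_matrix(np.c_[[np.cos(yaw),np.sin(yaw),0],[np.sin(yaw),-np.cos(yaw),0],[0,0,-1]])
    w=(R0.inv()*g).as_rotvec(); step=Ro.from_rotvec(w/n); d=(np.array(target)-pos)/n; R=R0
    for i in range(n):
        print((np.degrees(w/n)).round(1).tolist(),(R.inv().apply(d)*100).round(2).tolist()); R=R*step
def go(target,yawdeg,n):
    from cell import env
    s=env.sense(); print(s["time_s"],s["eef_pos"].round(4)); plan(s["eef_pos"],s["orientation"],target,np.radians(yawdeg),n)
E
python3 - <<'E'
from h import *
go((.40,-.25,.25),59.5,10)
T=pickle.load(open("top.pkl","rb"))
print(ray(T,(270,5),0), ray(T,(446,110),0),ray(T,(370,80),.06))
E
```

```text
0.1 [ 0.1562 -0.6049  0.2498]
[-0.0, -0.0, -4.5] [3.25, -2.83, 0.0]
[-0.0, -0.0, -4.5] [3.46, -2.56, 0.0]
[-0.0, -0.0, -4.5] [3.65, -2.28, -0.0]
[-0.0, -0.0, -4.5] [3.82, -1.99, -0.0]
[-0.0, -0.0, -4.5] [3.96, -1.68, -0.0]
[-0.0, -0.0, -4.5] [4.08, -1.37, -0.0]
[-0.0, -0.0, -4.5] [4.18, -1.04, -0.0]
[-0.0, -0.0, -4.5] [4.25, -0.71, -0.0]
[-0.0, -0.0, -4.5] [4.29, -0.38, -0.0]
[-0.0, -0.0, -4.5] [4.31, -0.04, -0.0]
[ 1.00717451 -0.10517958  0.        ] [ 0.68591205 -0.56945691  0.        ] [ 0.75088644 -0.35813186  0.06      ]
```

Emit:
servo_tool(
  series=[0,0,-4.5,3.2,-2.8,0,-1,0,0,-4.5,3.5,-2.6,0,-1,0,0,-4.5,3.6,-2.3,0,-1,0,0,-4.5,3.8,-2.0,0,-1,0,0,-4.5,4.0,-1.7,0,-1,0,0,-4.5,4.1,-1.4,0,-1,0,0,-4.5,4.2,-1.0,0,-1,0,0,-4.5,4.2,-0.7,0,-1,0,0,-4.5,4.3,-0.4,0,-1,0,0,-4.5,4.3,0,0,-1],
)

```text
time_s: 1.35
eef_pos: [0.4003, -0.2489, 0.2503]
orientation: [-0.0, 0.868, 0.497, -0.0]
contact_force: [0.0, -0.9, 1.1]
gripper_width: 0.0857
```

Run:
```python
from h import *
go((.536,.096,.20),104.5,10)
```

```text
1.35 [ 0.4003 -0.2489  0.2503]
[-0.0, -0.0, -4.5] [3.66, -0.57, 0.5]
[-0.0, -0.0, -4.5] [3.7, -0.29, 0.5]
[-0.0, -0.0, -4.5] [3.71, 0.0, 0.5]
[-0.0, -0.0, -4.5] [3.69, 0.29, 0.5]
[-0.0, -0.0, -4.5] [3.66, 0.58, 0.5]
[-0.0, -0.0, -4.5] [3.6, 0.87, 0.5]
[-0.0, -0.0, -4.5] [3.52, 1.15, 0.5]
[-0.0, -0.0, -4.5] [3.42, 1.42, 0.5]
[-0.0, -0.0, -4.5] [3.3, 1.68, 0.5]
[-0.0, -0.0, -4.5] [3.16, 1.94, 0.5]
```

Emit:
servo_tool(
  series=[0,0,-4.5,3.7,-0.6,0.5,-1,0,0,-4.5,3.7,-0.3,0.5,-1,0,0,-4.5,3.7,0,0.5,-1,0,0,-4.5,3.7,0.3,0.5,-1,0,0,-4.5,3.7,0.6,0.5,-1,0,0,-4.5,3.6,0.9,0.5,-1,0,0,-4.5,3.5,1.1,0.5,-1,0,0,-4.5,3.4,1.4,0.5,-1,0,0,-4.5,3.3,1.7,0.5,-1,0,0,-4.5,3.2,1.9,0.5,-1],
)

```text
time_s: 2.6
eef_pos: [0.5358, 0.0963, 0.1999]
orientation: [-0.0, 0.611, 0.791, -0.0]
contact_force: [0.2, -1.1, -0.0]
gripper_width: 0.0856
```

Run:
```python
from h import *
go((.536,.096,.078),104.5,1)
from cell import env
print(env.sense()["joint_pos"].round(2))
```

```text
2.6 [0.5358 0.0963 0.1999]
[-0.0, 0.0, 0.1] [-0.03, 0.02, 12.19]
[ 0.15  0.51 -0.6   1.84  0.36  0.9  -0.36]
```

Emit:
servo_tool(
  series=[0,0,0,0,0,3,-1,0,0,0,0,0,3,-1,0,0,0,0,0,3,-1,0,0,0,0,0,2,-1,0,0,0,0,0,1.1,-1,0,0,0,0,0,0,-1],
)

```text
time_s: 3.35
eef_pos: [0.5353, 0.0953, 0.079]
orientation: [-0.0, 0.612, 0.791, -0.0]
contact_force: [0.3, -1.2, 0.7]
gripper_width: 0.0856
```

Emit:
servo_tool(
  series=[0,0,0,0,0,0,0.2,0,0,0,0,0,0,0.4,0,0,0,0,0,0,1,0,0,0,0,0,0,1,0,0,0,0,0,0,1,0,0,0,0,0,0,1,0,0,0,0,0,0,1,0,0,0,0,0,0,1],
  squeeze=40,
)

```text
time_s: 4.35
eef_pos: [0.5358, 0.0953, 0.0796]
orientation: [0.0, 0.612, 0.791, 0.0]
contact_force: [-0.6, 0.1, 6.6]
gripper_width: 0.0172
```

Emit:
servo_tool(
  series=[0,0,0,0,0,-0.5,1,0,0,0,0,0,-1,1,0,0,0,0,0,-2,1,0,0,0,0,0,-2.5,1,0,0,0,0,0,-2.5,1,0,0,0,0,0,-2.5,1,0,0,0,0,0,-2,1,0,0,0,0,0,0,1],
)

```text
time_s: 5.35
eef_pos: [0.5361, 0.0954, 0.2108]
orientation: [0.001, 0.612, 0.791, 0.001]
contact_force: [-0.2, -0.4, -2.0]
gripper_width: 0.0168
```

Run:
```python
from h import *
from cell import env,read_camera
go((.529,-.172,.21),104.5,8)
s=env.sense();p=s["eef_pos"];i=[]
for n in("side","top"):
    c=read_camera(n);pickle.dump(c,open(n+"2.pkl","wb"));u=proj(c,p)[0].astype(int)
    i.append(crop(c,max(u[0]-35,0),max(u[1]-40,0),64,90,6))
cv2.imwrite("pics/c3.png",np.hstack(i))
```

```text
5.35 [0.5361 0.0954 0.2108]
[0.0, 0.0, -0.0] [-3.21, -0.92, 0.01]
[0.0, 0.0, -0.0] [-3.21, -0.92, 0.01]
[0.0, 0.0, -0.0] [-3.21, -0.92, 0.01]
[0.0, 0.0, -0.0] [-3.21, -0.92, 0.01]
[0.0, 0.0, -0.0] [-3.21, -0.92, 0.01]
[0.0, 0.0, -0.0] [-3.21, -0.92, 0.01]
[0.0, 0.0, -0.0] [-3.21, -0.92, 0.01]
[0.0, 0.0, -0.0] [-3.21, -0.92, 0.01]
```

View pics/c3.png

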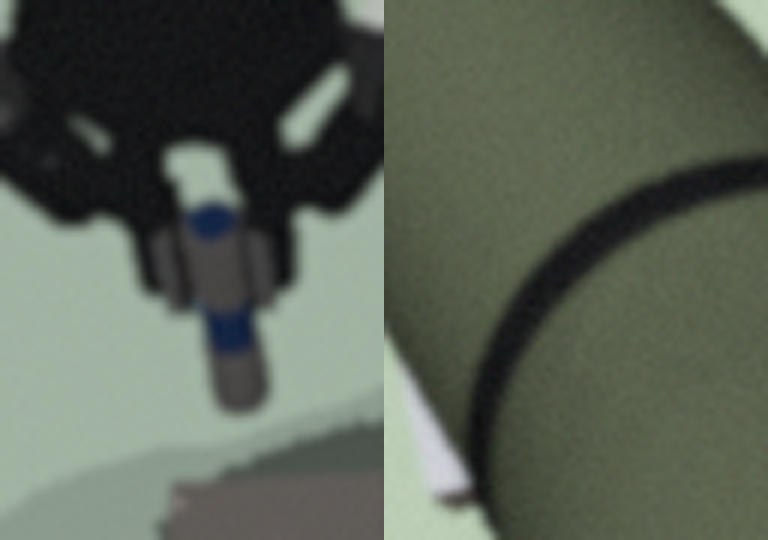

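The side crop shows the blue column held by its upper fitting, plug at (212,215) and bottom at (240,405). Moving over to the chuck.

Emit:
servo_tool(
  series=[0,0,0,-2.2,-0.7,0,1,0,0,0,-3.2,-0.9,0,1,0,0,0,-3.5,-1,0,1,0,0,0,-3.5,-1,0,1,0,0,0,-3.5,-1,0,1,0,0,0,-3.5,-1,0,1,0,0,0,-3.2,-0.9,0,1,0,0,0,-3.1,-0.9,0,1,0,0,0,0,0,0,1,0,0,0,0,0,0,1],
)

```text
time_s: 6.7
eef_pos: [0.5279, -0.1713, 0.2087]
orientation: [-0.001, 0.612, 0.791, 0.0]
contact_force: [-0.7, -0.3, -0.5]
gripper_width: 0.0169
```

Run:
```python
from h import *
from cell import env,read_camera
go((.529,-.172,.15),104.5,1)
s=env.sense();p=s["eef_pos"];i=[]; zb=p[2]-.0696
v=np.load("v.npy")
c=read_camera("side");pickle.dump(c,open("side3.pkl","wb"))
d=[(circ((p[0],p[1],zb),.009),(0,0,255)),(circ((p[0],p[1],zb+.082),.009),(0,0,255)),(circ((*v,.072),.026),(255,255,0)),(circ((*v,.012),.05),(0,0,255))]
u=proj(c,p)[0].astype(int);cv2.imwrite("pics/c4.png",crop(c,u[0]-50,u[1]-25,100,100,6,d))
```

```text
6.7 [ 0.5279 -0.1713  0.2087]
[-0.0, -0.1, 0.0] [-0.1, 0.09, 5.87]
```

View pics/c4.png

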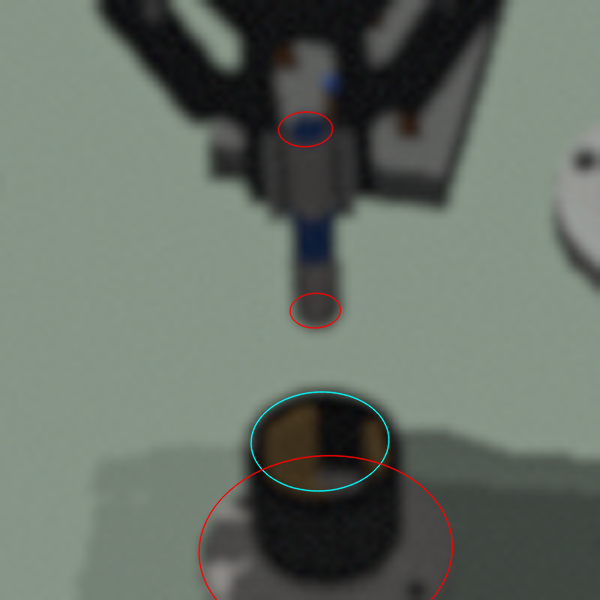

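The column hangs upright over the chuck opening, with the overlays within about 1 px. Lowering it, stopping 2–3 mm above the floor to check.

Emit:
servo_tool(
  series=[0,0,0,-0.1,0,1.5,1,0,0,0,0,0,2,1,0,0,0,0,0,1.5,1,0,0,0,0,0,1.5,1,0,0,0,0,0,1.5,1,0,0,0,0,0,1.2,1,0,0,0,0,0,0.9,1,0,0,0,0,0,0.6,1,0,0,0,0,0,0,1,0,0,0,0,0,0,1],
)

```text
time_s: 8.0
eef_pos: [0.5286, -0.1731, 0.1027]
orientation: [0.0, 0.612, 0.791, 0.0]
contact_force: [-0.0, -0.5, -1.5]
gripper_width: 0.0164
```

Emit:
servo_tool(
  series=[0,0,0,0,0,0.2,1,0,0,0,0,0,0.15,1,0,0,0,0,0,0,1,0,0,0,0,0,0,1],
)

```text
time_s: 8.5
eef_pos: [0.5284, -0.173, 0.0988]
orientation: [-0.0, 0.612, 0.791, 0.0]
contact_force: [1.1, 0.0, -3.3]
gripper_width: 0.0169
```

Emit:
servo_tool(
  series=[0,0,0,0,0,0.1,1,0,0,0,0,0,0.05,1,0,0,0,0,0,0,1,0,0,0,0,0,0,1],
)

```text
time_s: 9.0
eef_pos: [0.529, -0.1732, 0.0985]
orientation: [0.001, 0.612, 0.791, 0.0]
contact_force: [-4.4, -0.1, 22.3]
gripper_width: 0.0166
```

The 22 N contact force shows it is on the floor. I'll ease off a little, release and rise.

Emit:
servo_tool(
  series=[0,0,0,0,0,-0.1,1,0,0,0,0,0,0,1,0,0,0,0,0,0,0.5,0,0,0,0,0,0,0.3,0,0,0,0,0,0,0,0,0,0,0,0,0,0,0,0,0,0,0,-2,-0.5,0,0,0,0,0,-3,-1,0,0,0,0,0,-3,-1,0,0,0,0,0,0,-1],
)

```text
time_s: 10.25
eef_pos: [0.5293, -0.1733, 0.1802]
orientation: [0.002, 0.612, 0.791, 0.001]
contact_force: [-0.0, -0.1, -0.1]
gripper_width: 0.0851
```

Run:
```python
from h import *
from cell import env,read_camera
v=np.load("v.npy")
s=env.sense();print(s["joint_pos"].round(2),s["eef_pos"],s["gripper_width"])
c=read_camera("side")
d=[(circ((*v,.114),.0065),(0,0,255)),(circ((*v,.111),.009),(0,0,255)),(circ((*v,.072),.026),(255,255,0)),(circ((*v,.072),.03),(255,255,0))]
u=proj(c,(*v,.072))[0].astype(int);cv2.imwrite("pics/c5.png",crop(c,u[0]-40,u[1]-45,80,80,7,d))
```

```text
[ 0.61  0.55 -0.55  1.83  0.37  0.86  0.13] [ 0.52932985 -0.17328664  0.18017247] 0.08507187025661309
```

View pics/c5.png

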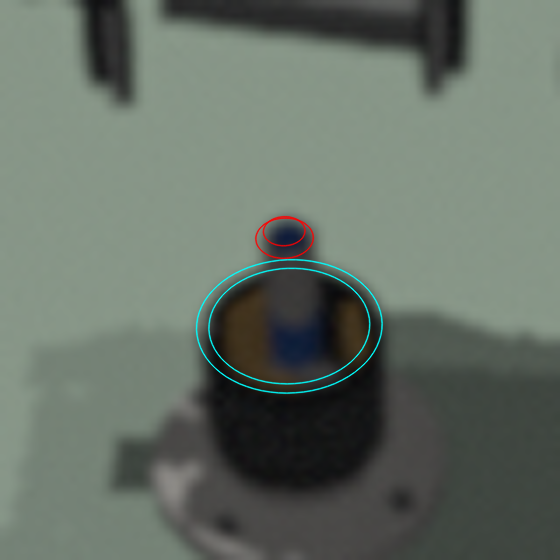

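The blue column stands upright in the chuck, plug at (285,235) in the crop. Now I'll lower the open gripper around the sleeve, keeping the gripper body above the column top.

Emit:
servo_tool(
  series=[0,0,0,0.1,-0.1,2.5,-1,0,0,0,0,0,2.5,-1,0,0,0,0,0,2,-1,0,0,0,0,0,2,-1,0,0,0,0,0,1.6,-1,0,0,0,0,0,1,-1,0,0,0,0,0,0,-1,0,0,0,0,0,0,-1],
)

```text
time_s: 11.3
eef_pos: [0.5275, -0.1724, 0.0628]
orientation: [0.0, 0.612, 0.791, 0.0]
contact_force: [0.0, 0.4, 0.2]
gripper_width: 0.085
```

Emit:
servo_tool(
  series=[0,0,0,0,0,-0.1,-0.8,0,0,0,0,0,0,-0.6,0,0,0,0,0,0,-0.4,0,0,0,0,0,0,-0.2,0,0,0,0,0,0,0,0,0,0,0,0,0,0.2,0,0,0,0,0,0,0.2,0,0,0,0,0,0,0.2],
  squeeze=60,
)

```text
time_s: 12.3
eef_pos: [0.5288, -0.1721, 0.0645]
orientation: [0.001, 0.612, 0.791, 0.001]
contact_force: [3.5, 1.8, 12.6]
gripper_width: 0.0573
```

Emit:
servo_tool(
  series=[0,0,2,0,0,0,1,0,0,4,0,0,0,1,0,0,5,0,0,0,1,0,0,5,0,0,0,1,0,0,5,0,0,0,1,0,0,5,0,0,0,1,0,0,0,0,0,0,1],
  squeeze=80,
)

```text
time_s: 13.18
eef_pos: [0.5285, -0.1721, 0.0646]
orientation: [0.001, 0.775, 0.632, 0.001]
contact_force: [0.4, 2.5, 17.5]
gripper_width: 0.057
```

Run:
```python
from cell import env
s=env.sense();print(s["joint_pos"].round(2),s["ft_torque"].round(2),s["contact_force"].round(1))
```

```text
[ 0.45  0.7  -0.34  1.9   0.39  0.61 -0.34] [ 0.44 -0.22 -0.28] [ 0.4  2.5 17.5]
```

Emit:
servo_tool(
  series=[0,0,5,0,0,0,1,0,0,5,0,0,0,1,0,0,4,0,0,0,1,0,0,3,0,0,0,1,0,0,0,0,0,0,1],
)

```text
time_s: 13.8
eef_pos: [0.5283, -0.172, 0.0646]
orientation: [0.001, 0.86, 0.511, 0.001]
contact_force: [-1.6, 3.2, 18.8]
gripper_width: 0.0572
```

Run:
```python
from cell import env
s=env.sense();print(s["joint_pos"].round(2),s["ft_torque"].round(2),s["contact_force"].round(1))
```

```text
[ 0.4   0.69 -0.26  1.9   0.3   0.59 -0.56] [ 0.51  0.11 -0.29] [-1.6  3.2 18.8]
```

Emit:
servo_tool(
  series=[0,0,3,0,0,0,1,0,0,3,0,0,0,1,0,0,2,0,0,0,1,0,0,0,0,0,0,1],
  squeeze=100,
)

```text
time_s: 14.3
eef_pos: [0.5282, -0.172, 0.0647]
orientation: [0.001, 0.893, 0.45, 0.001]
contact_force: [-2.3, 4.5, 22.5]
gripper_width: 0.0563
```

Run:
```python
from cell import env
s=env.sense();print(s["joint_pos"].round(2),s["ft_torque"].round(2),s["contact_force"].round(1))
```

```text
[ 0.37  0.68 -0.23  1.91  0.27  0.58 -0.67] [0.59 0.38 0.14] [-2.3  4.5 22.5]
```

Emit:
servo_tool(
  series=[0,0,2,0,0,0,1,0,0,2,0,0,0,1,0,0,0,0,0,0,1],
  squeeze=120,
)

```text
time_s: 14.68
eef_pos: [0.5282, -0.172, 0.0648]
orientation: [0.001, 0.908, 0.419, 0.001]
contact_force: [-4.4, 4.4, 25.3]
gripper_width: 0.0563
```

Run:
```python
from h import *
from cell import env,read_camera
s=env.sense();print(s["joint_pos"].round(2),s["ft_torque"].round(2),s["contact_force"].round(1))
c=read_camera("side");v=np.load("v.npy");u=proj(c,(*v,.072))[0].astype(int);cv2.imwrite("pics/c6.png",crop(c,u[0]-45,u[1]-45,90,80,7))
```

```text
[ 0.36  0.68 -0.21  1.91  0.25  0.57 -0.72] [0.56 0.68 0.68] [-4.4  4.4 25.3]
```

View pics/c6.png

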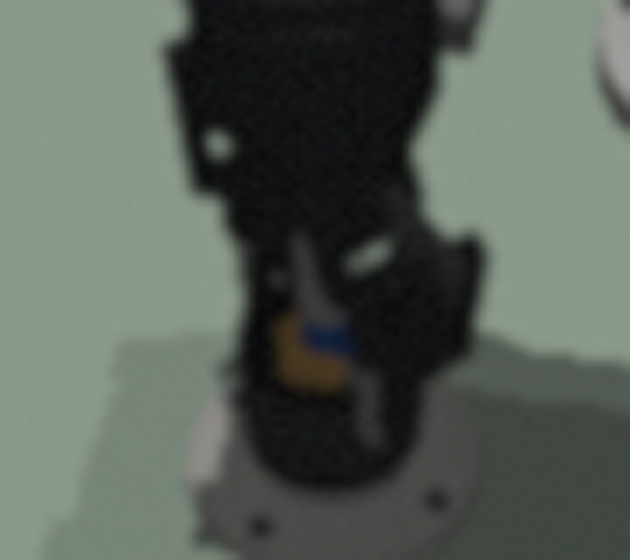

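Torque is now climbing (0.14 to 0.68 N·m) as the jaws meet the column. I'll carry on to the stop.

Emit:
servo_tool(
  series=[0,0,2,0,0,0,1,0,0,2,0,0,0,1,0,0,0,0,0,0,1],
)

```text
time_s: 15.1
eef_pos: [0.5282, -0.1719, 0.0648]
orientation: [0.001, 0.922, 0.387, 0.001]
contact_force: [-4.5, 3.5, 26.2]
gripper_width: 0.0563
```

Run:
```python
from h import *
from cell import env
s=env.sense();q=s["orientation"];print(np.degrees(2*np.arctan2(q[2],q[1])),s["joint_pos"].round(2),s["ft_torque"].round(2),s["contact_force"].round(1))
```

```text
45.59753153240414 [ 0.35  0.68 -0.19  1.91  0.23  0.57 -0.77] [0.46 0.81 1.44] [-4.5  3.5 26.2]
```

Emit:
servo_tool(
  series=[0,0,2,0,0,0,1,0,0,2,0,0,0,1,0,0,0,0,0,0,1],
)

```text
time_s: 15.48
eef_pos: [0.5282, -0.1719, 0.0648]
orientation: [0.001, 0.935, 0.356, 0.001]
contact_force: [-5.1, 3.5, 27.0]
gripper_width: 0.0563
```

Run:
```python
from h import *
from cell import env
s=env.sense();q=s["orientation"];print(np.degrees(2*np.arctan2(q[2],q[1])),s["joint_pos"].round(2),s["ft_torque"].round(2),s["contact_force"].round(1))
```

```text
41.65577619397927 [ 0.33  0.68 -0.17  1.91  0.21  0.57 -0.82] [0.41 0.86 2.04] [-5.1  3.5 27. ]
```

Emit:
servo_tool(
  series=[0,0,2,0,0,0,1,0,0,2,0,0,0,1,0,0,0,0,0,0,1],
)

```text
time_s: 15.85
eef_pos: [0.5274, -0.1723, 0.0647]
orientation: [0.001, 0.946, 0.323, 0.0]
contact_force: [-7.6, 0.3, 29.7]
gripper_width: 0.0564
```

Run:
```python
from h import *
from cell import env
s=env.sense();q=s["orientation"];print(np.degrees(2*np.arctan2(q[2],q[1])),s["ft_torque"].round(2),s["contact_force"].round(1))
```

```text
37.66233509226025 [-0.09  2.08  2.52] [-7.6  0.3 29.7]
```

Torque is 2.5 N·m and still rising steeply, so it is at the stop. Releasing and rising.

Emit:
servo_tool(
  series=[0,0,0,0,0,0,0,0,0,0,0,0,0,-0.5,0,0,0,0,0,0,-1,0,0,0,0,0,0,-1,0,0,0,0,0,0,-1,0,0,0,0,0,-1.5,-1,0,0,0,0,0,-3,-1,0,0,0,0,0,-4,-1,0,0,0,0,0,-4,-1,0,0,0,0,0,-3,-1],
)

```text
time_s: 17.1
eef_pos: [0.5274, -0.1724, 0.2212]
orientation: [0.001, 0.947, 0.321, 0.001]
contact_force: [0.1, -0.5, -0.4]
gripper_width: 0.0855
```

Run:
```python
from h import *
from cell import env,read_camera
v=np.load("v.npy");s=env.sense();print(s["eef_pos"],s["contact_force"].round(1))
c=read_camera("side");u=proj(c,(*v,.072))[0].astype(int)
d=[(circ((*v,.114),.0065),(0,0,255)),(circ((*v,.072),.03),(255,255,0))]
o=pickle.load(open("side.pkl","rb"))
cv2.imwrite("pics/c7.png",np.hstack([crop(o,u[0]-28,u[1]-45,56,80,7),crop(c,u[0]-28,u[1]-45,56,80,7,d)]))
```

```text
[ 0.52738132 -0.17240504  0.22116636] [ 0.1 -0.5 -0.4]
```

View pics/c7.png

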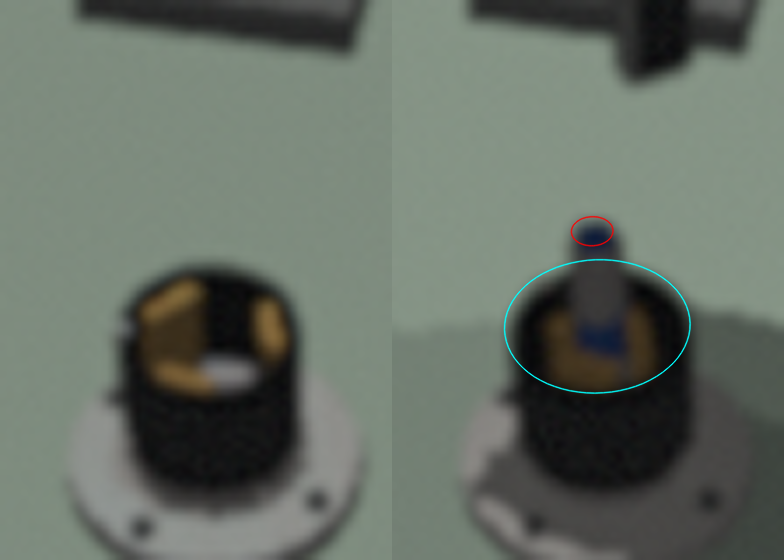

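The jaws surround the column, the plug is at (593,235) and the column is centred. I'll grip once more and turn a little further to prove that the sleeve is at its stop.

Emit:
servo_tool(
  series=[0,0,0,0,0,3,-1,0,0,0,0,0,4,-1,0,0,0,0,0,4,-1,0,0,0,0,0,2.5,-1,0,0,0,0,0,1.5,-1,0,0,0,0,0,0.5,-1,0,0,0,0,0,0,-0.6,0,0,0,0,0,0,-0.2,0,0,0,0,0,0,0.2,0,0,0,0,0,0,0.2],
  squeeze=80,
)

```text
time_s: 18.4
eef_pos: [0.5275, -0.1722, 0.065]
orientation: [0.0, 0.947, 0.321, 0.0]
contact_force: [-7.1, 2.9, 19.0]
gripper_width: 0.0581
```

Emit:
servo_tool(
  series=[0,0,0,0,0,0,1,0,0,0,0,0,0,1],
  squeeze=100,
)

```text
time_s: 18.65
eef_pos: [0.5275, -0.1722, 0.0651]
orientation: [0.0, 0.947, 0.321, 0.0]
contact_force: [-8.1, 2.9, 23.1]
gripper_width: 0.0578
```

```bash
cat > t.py <<'E'
from h import *
from cell import env
s=env.sense();q=s["orientation"];print(s["time_s"],np.degrees(2*np.arctan2(q[2],q[1])),s["ft_torque"].round(2),s["contact_force"].round(1),s["gripper_width"],s["eef_pos"])
E
python3 t.py
```

```text
18.65 37.484341433286154 [1.11 1.79 0.09] [-8.1  2.9 23.1] 0.05783335512113281 [ 0.52749973 -0.17220967  0.06512613]
```

Emit:
servo_tool(
  series=[0,0,2,0,0,0,1,0,0,2,0,0,0,1,0,0,2,0,0,0,1,0,0,0,0,0,0,1],
)

```text
time_s: 19.15
eef_pos: [0.5274, -0.1721, 0.0651]
orientation: [0.0, 0.962, 0.272, 0.0]
contact_force: [-7.0, 3.6, 24.4]
gripper_width: 0.058
```

```bash
python3 t.py
```

```text
19.15 31.520473096750877 [1.2  1.93 0.76] [-7.   3.6 24.4] 0.05802085694704507 [ 0.52742755 -0.17208081  0.06512351]
```

Emit:
servo_tool(
  series=[0,0,3,0,0,0,1,0,0,3,0,0,0,1,0,0,3,0,0,0,1,0,0,0,0,0,0,1],
  squeeze=120,
)

```text
time_s: 19.65
eef_pos: [0.5273, -0.1719, 0.0652]
orientation: [0.0, 0.981, 0.196, 0.0]
contact_force: [-10.8, 3.3, 28.6]
gripper_width: 0.0573
```

```bash
python3 t.py
```

```text
19.65 22.621311030965163 [1.27 2.3  2.13] [-10.8   3.3  28.6] 0.057255867143295266 [ 0.52730246 -0.17189425  0.06522674]
```

Emit:
servo_tool(
  series=[0,0,3,0,0,0,1,0,0,3,0,0,0,1,0,0,0,0,0,0,1],
)

```text
time_s: 20.02
eef_pos: [0.5319, -0.1704, 0.0654]
orientation: [0.0, 0.989, 0.145, 0.005]
contact_force: [16.6, 9.5, 2.7]
gripper_width: 0.0564
```

```bash
python3 t.py
```

```text
20.025 16.702601685191624 [ 2.18 -3.93  1.58] [16.6  9.5  2.7] 0.05637724178703168 [ 0.53186693 -0.17038428  0.06541771]
```

The gripper slipped at over 2 N·m, so the sleeve won't turn any further. Releasing and moving clear.

Emit:
servo_tool(
  series=[0,0,0,0,0,0,0,0,0,0,0,0,0,-0.5,0,0,0,0,0,0,-1,0,0,0,0,0,0,-1,0,0,0,0,0,0,-1,0,0,0,0,0,-1.5,-1,0,0,0,0,0,-3,-1,0,0,0,0,0,-4,-1,0,0,0,0,0,-4,-1,0,0,0,0,0,-4,-1],
)

```text
time_s: 21.28
eef_pos: [0.527, -0.1723, 0.2308]
orientation: [0.0, 0.99, 0.143, 0.0]
contact_force: [1.4, -0.2, -0.1]
gripper_width: 0.0857
```

```bash
python3 t.py
python3 - <<'E'
from h import *
go((.40,-.36,.26),17,6)
E
```

```text
21.275 16.475772525168075 [ 0.02 -0.02 -0.02] [ 1.4 -0.2 -0.1] 0.0856735955270574 [ 0.52696778 -0.17234687  0.23075001]
21.275 [ 0.527  -0.1723  0.2308]
[0.0, -0.0, -0.1] [-2.92, 2.4, -0.49]
[0.0, -0.0, -0.1] [-2.92, 2.39, -0.49]
[0.0, -0.0, -0.1] [-2.92, 2.39, -0.49]
[0.0, -0.0, -0.1] [-2.93, 2.39, -0.49]
[0.0, -0.0, -0.1] [-2.93, 2.38, -0.49]
[0.0, -0.0, -0.1] [-2.93, 2.38, -0.49]
```

Emit:
servo_tool(
  series=[0,0,0,-2.9,2.4,-0.5,-1,0,0,0,-2.9,2.4,-0.5,-1,0,0,0,-2.9,2.4,-0.5,-1,0,0,0,-2.9,2.4,-0.5,-1,0,0,0,-2.9,2.4,-0.5,-1,0,0,0,-2.9,2.4,-0.5,-1,0,0,0,0,0,0,-1],
)

```text
time_s: 22.15
eef_pos: [0.3993, -0.3621, 0.2596]
orientation: [0.001, 0.99, 0.141, 0.0]
contact_force: [0.9, -0.5, -0.2]
gripper_width: 0.085
```

Run:
```python
from h import *
from cell import read_camera
v=np.load("v.npy")
o=pickle.load(open("top.pkl","rb"))
t=read_camera("top");s=read_camera("side")
d=[(circ((*v,.114),.0065),(0,0,255))]
r=[crop(o,270,138,55,50,7),crop(t,270,138,55,50,7)],[crop(s,200,133,55,50,7,d),crop(s,170,240,55,50,7)]
cv2.imwrite("pics/c8.png",cv2.resize(np.vstack([np.hstack(x) for x in r]),(660,600)))
```

```text
(no output)
```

View pics/c8.png

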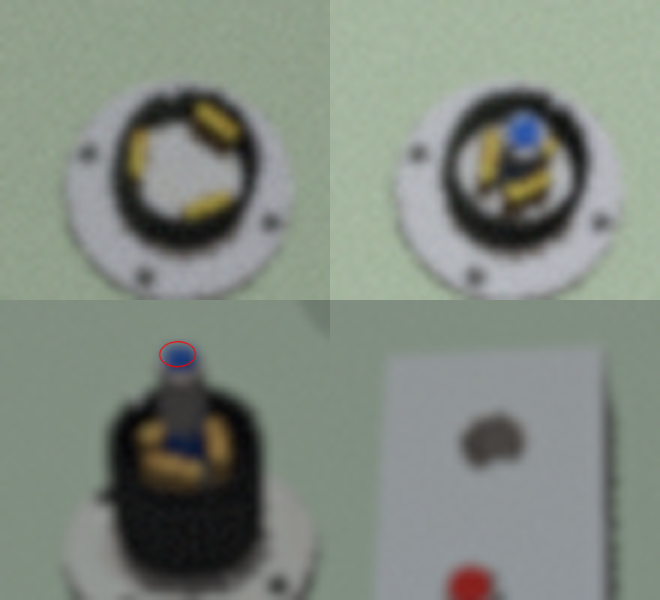

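Final top view: the three jaws close around the column, plug at (525,132), and the white rim mark has moved clockwise from (178,95) to (553,105) in its panel, roughly 50°. The red column is still in the rack and the robot is clear. Handing in.

```bash
python3 -c "
from cell import env
print(env.finish_job())"
```

```text
the job is handed in; nothing more can be done
None
```

The blue column is standing in the smallest chuck with the jaws closed on it, and I handed the job in at about 22 s of the 48 s allowed. No verdict was reported.

- **Placing:** I lowered the column upright onto the chuck floor while still holding it; a 22 N contact force marked the floor. Then I released it.
- **Clamping:** I turned the sleeve about 67° clockwise with the gripper, and the torque rose from near zero to 2.5 N·m. I gripped again to check: torque went past 2 N·m again, then the gripper slipped on the sleeve, so I took that as the end stop.
- **Last pictures:** The column is upright and centred, with all three jaws around it. The red column is still in the rack, and the robot is clear and touching nothing.
- **Disagreement and limits:** The white mark on the sleeve moved only roughly 50° in the pictures. I put the difference from 67° down to the fingers twisting and slipping. I could not measure the sleeve angle or the jaw force directly, and the two cameras disagreed by about 2–3 mm on the chuck's position.

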